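# Tip spent cartridge cases from a scoop through the sprung flap of a drop box

## Task

The four spent cartridge cases in the aluminium scoop have been examined and go into the grey drop box with the blue lid. Carry the scoop level, push its spout in through the sprung flap so that the spout holds the flap open, and tip the scoop so that all four cases slide down the spout into the box. Then draw the scoop out so the flap falls shut, and set it down flat on the desk, leaving the other things on the desk where they are.

Things in the scene. Friction and masses are not known exactly. Their poses are not given: they have to be found in the camera images.
- scoop: Open aluminium pouring scoop lying flat. Origin: underside, mid-width, at its balance point; x points to the open spout end, z up. Floor and walls 2 mm. Pan: x = -102 mm (closed rear wall) to +30 mm, 46 mm wide outside, walls 26 mm high; narrowing to x = +70 mm; spout from there to x = +140 mm, 34 mm wide outside, 30 inside, walls 18 mm high. 0.11 to 0.18 kg.
- spout_tip (a point): Underside of the scoop's spout at its open end, mid-width (scoop x = 140 mm, z = 0). Axes as the scoop's. The cases begin to slide in the scoop at 13 to 20 degrees of tilt; 35 to 45 degrees empties it in a second or two.
- scoop_grip (a point): Point midway between two ribbed black rubber grip strips on the outside of the pan walls, 12 mm above the scoop's underside. Strips: scoop x = -22 to +22 mm, 3 to 21 mm above the underside, 50 mm over both. Grasp there from above, across the width; 40 to 60 N is ample. Axes as the scoop's.
- case_1: Spent brass cartridge case, a cylinder 12 mm in diameter and 22 mm long, 10 g, lying in the pan of the scoop roughly along it. Origin: centre of its head (one end); its z axis runs along the case to the other end.
- case_2: Second brass case, as case_1.
- case_3: Third brass case, 11 mm in diameter and 21 mm long, otherwise as case_1.
- case_4: Fourth brass case, as case_3.
- drop_box: Fixed grey steel drop box, blue lid locked: 130 mm deep (x), 150 mm wide (y), 135 mm high, hollow; inner floor 7 mm above the desk. Origin: centre of its underside; x points from its front into the box, z up. Upright front wall 2.5 mm thick, outer face at x = -65 mm. In it the mouth: 48 mm wide (y = -24 to +24 mm), 72 to 120 mm above the desk, with a dark trim 2.5 mm proud. White card below.
- mouth_lip (a point): Middle of the lower edge of the mouth, on the outer face of the front wall, 72 mm above the desk. Axes as the box's: x points straight into the box.
- flap (a joint): Bare metal flap just behind the mouth, 54 x 52 mm, hinged along the mouth's upper edge. Rad: 0 shut (hanging upright), grows as its lower edge is pushed inwards, to 1.45. A light spring (under 1.2 N at the lower edge) shuts it. With the spout 40 mm in and level it stands at about 0.9; with the spout then tipped by 40 degrees at about 0.5, resting on the spout's side walls; the cases pass below it.
- vial: Bystander: small white vial with a blue cap, 23 mm across, 53 mm high, standing. Origin: centre of its underside.
- dish: Bystander: clear round dish, 54 mm across, 14 mm high. Origin: centre of its underside.
- wax: Bystander: round grey tin with a yellow spot on its lid, 56 mm across, 20 mm high. Origin: centre of its underside.
- loupe_2: Bystander: small folding loupe with black frame and grey cover, 36 x 45 mm, 13 mm high, lying by itself near the desk's front edge, ahead of the robot. Origin: centre of its underside.

How it is judged (in metres and radians):
On the way, in this order (a step that is already met when the one before it is completed fails the run):
1. The scoop's spout is pushed in through the flap by at least 15 mm and holds it open (x of spout_tip in the frame of drop_box between -0.05 and 0.06 m and y of spout_tip in the frame of drop_box between -0.024 and 0.024 m and z of spout_tip in the frame of drop_box below 0.12 m and value of joint flap above 0.25 rad), for 0.1 s.
2. With the spout still in the mouth holding the flap open, all four cases have slid into the box (x of case_1 in the frame of drop_box between -0.0625 and 0.0625 m and y of case_1 in the frame of drop_box between -0.0725 and 0.0725 m and z of case_1 in the frame of drop_box between 0.004 and 0.06 m and x of case_2 in the frame of drop_box between -0.0625 and 0.0625 m and y of case_2 in the frame of drop_box between -0.0725 and 0.0725 m and z of case_2 in the frame of drop_box between 0.004 and 0.06 m and x of case_3 in the frame of drop_box between -0.0625 and 0.0625 m and y of case_3 in the frame of drop_box between -0.0725 and 0.0725 m and z of case_3 in the frame of drop_box between 0.004 and 0.06 m and x of case_4 in the frame of drop_box between -0.0625 and 0.0625 m and y of case_4 in the frame of drop_box between -0.0725 and 0.0725 m and z of case_4 in the frame of drop_box between 0.004 and 0.06 m and x of spout_tip in the frame of drop_box between -0.05 and 0.06 m and y of spout_tip in the frame of drop_box between -0.024 and 0.024 m and z of spout_tip in the frame of drop_box below 0.12 m and value of joint flap above 0.15 rad), for 0.1 s.
At the end, for the whole second after the job is handed in: All four cases lie at rest inside the drop box (below the mouth), the flap is shut (under 0.08 rad), and the scoop rests flat on the desk (within 0.06 rad of level, underside within 6 mm of the desk top), at rest and let go (x of case_1 in the frame of drop_box between -0.0625 and 0.0625 m and y of case_1 in the frame of drop_box between -0.0725 and 0.0725 m and z of case_1 in the frame of drop_box between 0.004 and 0.06 m and x of case_2 in the frame of drop_box between -0.0625 and 0.0625 m and y of case_2 in the frame of drop_box between -0.0725 and 0.0725 m and z of case_2 in the frame of drop_box between 0.004 and 0.06 m and x of case_3 in the frame of drop_box between -0.0625 and 0.0625 m and y of case_3 in the frame of drop_box between -0.0725 and 0.0725 m and z of case_3 in the frame of drop_box between 0.004 and 0.06 m and x of case_4 in the frame of drop_box between -0.0625 and 0.0625 m and y of case_4 in the frame of drop_box between -0.0725 and 0.0725 m and z of case_4 in the frame of drop_box between 0.004 and 0.06 m and value of joint flap below 0.08 rad and height (world z) of scoop between -0.006 and 0.006 m and angle between scoop's own z axis and vertical below 0.06 rad and linear speed of scoop below 0.02 m/s and linear speed of each of case_1, case_2, case_3, case_4 below 0.03 m/s); the robot touches nothing.
It fails at once if the vial is shifted by more than 25 mm (distance of vial from where it was at the start of the episode above 0.025 m).
It fails at once if the dish is shifted by more than 25 mm (distance of dish from where it was at the start of the episode above 0.025 m).
It fails at once if the tin is shifted by more than 25 mm (distance of wax from where it was at the start of the episode above 0.025 m).
It fails at once if the loupe is shifted by more than 25 mm (distance of loupe_2 from where it was at the start of the episode above 0.025 m).
It also fails if it takes over 54 s, if anything falls off the work surface, if the arm or the gripper's body presses on something with over 40 N, if the wrist force passes 120 N, or if a joint passes its speed limit or range.

## Robot

A 6-joint arm with a two-finger parallel gripper is mounted at the origin on a cart in front of the work surface, level with it; the furniture and walls round the work are solid. World frame = base frame: x ahead of the robot, y to its left, z up, the work surface at z = 0. Lengths are in m, angles in degrees, forces in N, time in s.
With the tool pointing down it reaches from about 0.325 to 0.775 m from the base axis. Payload 5.5 kg.
Tool frame: the origin (TCP) lies midway between the tips of the shut fingers; the grasp point (between the pads) lies ctrl.pinch_z behind it (ctrl.pinch_z is the distance from the TCP to the grasp point, in m); z points along the fingers, y is the line along which they close (so a half turn about z gives the same grasp; the last joint's range is limited). The gripper opens to 85 mm and grips with 20 to 120 N. Pads are 22 mm wide; open, the fingers measure 114 mm over their backs; the gripper's body (76 mm by 85 mm) begins 54 mm behind the grasp point. The pads swing forward as they close: fully open they stand 13 mm farther back than shut.
Start: joints at [-70.686, 5.22, 70.514, -0, 104.267, -3.249], TCP at [0.23, -0.554, 0.231] pointing down, gripper open.
Joint ranges: [-164.24, 164.24], [-49.07, 125.15], [9.68, 141.18], [-86.29, 266.29], [3.28, 154.24], [-151.56, 151.56]. Speed limits (degrees/s): [147.25, 147.25, 172.46, 180, 180, 180].

## Interface

Orientations are given as [roll, pitch, yaw] about the fixed x, y, z axes, in that order (R = Rz(yaw) Ry(pitch) Rx(roll)).
In Python, from rig import ctrl gives the robot as it stands.
- The arm moves only by the shell command python3 jog.py 'ROWS' [OPENING] [FORCE]. ROWS is a JSON object with one list for each field, all of the same length, 1 to 8, a row being the entries at one place: x, y, z (the shift in m), rz (a turn about the tool's z in degrees); each row is the pose to reach, as a shift and turn from the pose commanded when the command began, along the tool's axes at that moment; what a row does not reach only later rows make up. A row lasts 1/12 s, in which the tool goes at most 0.0417 m and 7.16 degrees, less where a joint would pass 70% of its speed; a pose out of reach is approached as far as the arm can. OPENING is the finger opening in m, set as the command begins (- or left out keeps the last). The fingers move at their own pace and stop on an object; FORCE is the grip in N (left out, the last holds). Time passes only in rows, so rows that do not move let the fingers close. It prints the time, the measured TCP pose, the force, the opening and the grip force at its end. Input that does not fit is refused with a message, and nothing moves.
- ctrl.read_state(): the state, without advancing time (a new reading comes with each control period).
- ctrl.get_image(name): name is "side" or "top" or "wrist"; returns the picture (480x640x3 uint8, blue, green, red); there is no depth.
- ctrl.camera_model(name): a dict with "fovy" (degrees; the focal length in pixels is half the picture's height over the tangent of half this angle, whatever the lens; pixels are square), "cx", "cy" (the principal point, pixels), "k1" (the pictures are not rectified: a ray, as slopes to the right and down, at radius r is drawn at 1 + k1 r^2 times it, then the intrinsics apply), "R" (3x3) and "t" (3): a world point X has camera coordinates R X + t. Camera axes: x right, y down, z forward; pixel columns grow to the right and rows downward; lengths in m; the calibration is good to about 2 mm. A picture is of the moment at which its call begins: read the wrist's pose just before it. camera_model takes no time and is no camera call; for the wrist camera it gives the pose at the moment of the call.
- ctrl.job_done(): hands the job in; it is judged then, once.
The state is a dict: "t": time; "joints": joint angles; "joint_velocities": joint speeds; "joint_torque": joint torques, N m; "ee_pos": TCP position; "orientation": TCP orientation; "contact_force": force on the tool from outside, world axes, zero at the start; "wrist_torque": the same for the moment, N m; "finger_gap": finger opening in m; "grip_force": force on a finger pad.
Only numpy, scipy, OpenCV 4.12 (cv2) and the standard library are available. Lean on these libraries where they do the work, as an engineer would, in place of code of your own. Each camera call takes 0.05 s, during which the arm holds its last target. There are 200 camera calls.

## Working session

There is one attempt and no reset: what is moved stays moved. The work goes in short steps, Python scripts to look and compute and a shell command to move; the robot and the scene stay as the last step left them, time stands still between calls to the robot, and variables do not carry over. Pictures are saved under pics/ and viewed, at most 10 in all, crops included, and the job is handed in when it is done.

```bash
ls; mkdir -p pics; cat > h.py <<'E'
import numpy as np, cv2
from rig import ctrl
def K(m):
    f=240/np.tan(np.radians(m["fovy"])/2); return f
def proj(m,X):
    X=np.atleast_2d(X); c=X@np.array(m["R"]).T+np.array(m["t"]); s=c[:,:2]/c[:,2:]
    r2=(s**2).sum(1,keepdims=True); s=s*(1+m["k1"]*r2); return s*K(m)+[m["cx"],m["cy"]]
def ray(m,p):
    d=(np.atleast_2d(p).astype(float)-[m["cx"],m["cy"]])/K(m); s=d.copy()
    for _ in range(20): s=d/(1+m["k1"]*(s**2).sum(1,keepdims=True))
    R=np.array(m["R"]); o=-R.T@np.array(m["t"])
    return o,np.c_[s,np.ones(len(s))]@R
def plane(m,p,z):
    o,d=ray(m,p); return o+d*((z-o[2])/d[:,2:])
def tri(m1,p1,m2,p2):
    o1,d1=ray(m1,p1);o2,d2=ray(m2,p2);out=[]
    for a,b in zip(d1,d2):
        s,_,_,_=np.linalg.lstsq(np.c_[a,-b],o2-o1,rcond=None); out.append(np.r_[(o1+s[0]*a+o2+s[1]*b)/2,np.linalg.norm(o1+s[0]*a-o2-s[1]*b)])
    return np.array(out)
E
python3 - <<'E'
from h import *
print(ctrl.pinch_z, ctrl.read_state())
for n in("top","side"):
    im=ctrl.get_image(n); cv2.imwrite(f"pics/{n}0.png",im); m=ctrl.camera_model(n); print(n,m)
E
```

```text
jog.py
pics
rig.py
  5 jog.py
  3 rig.py
  8 total
0.0187 {'t': 0.0, 'joints': array([-7.06868193e+01,  5.26482171e+00,  7.05812304e+01,  1.49646055e-04,
        1.04265710e+02, -3.25026336e+00]), 'joint_velocities': array([-0.00804352,  0.0303847 ,  0.01369554, -0.04129529, -0.02065951,
       -0.08798301]), 'joint_torque': array([-3.69207512e-03, -4.58733058e+01, -4.18029392e+01, -2.52826221e-04,
        1.15250156e-02, -6.52908238e-05]), 'ee_pos': array([ 0.23011786, -0.55382414,  0.23013935]), 'orientation': array([-1.79888426e+02, -6.48148455e-03,  2.25634745e+01]), 'contact_force': array([ 0.87340619, -0.17620876,  0.7038322 ]), 'wrist_torque': array([ 0.00115249, -0.01634095, -0.05797529]), 'grip_force': 0.0, 'finger_gap': 0.08512993772571079}
top {'fovy': 56.195189118397856, 'cx': 315.1687276314444, 'cy': 234.4239878686364, 'k1': -0.0964473493195863, 'R': array([[-0.0168272 , -0.99985563, -0.00235719],
       [-0.99704894,  0.01695648, -0.07487251],
       [ 0.07490167,  0.00109034, -0.99719033]]), 't': array([-0.07313415,  0.51063364,  0.98694141])}
side {'fovy': 43.43385024538706, 'cx': 316.5005513221916, 'cy': 242.8060185656817, 'k1': -0.17903057520531554, 'R': array([[ 0.94969537, -0.31312269, -0.00573448],
       [-0.15453712, -0.45262491, -0.87820782],
       [ 0.27239122,  0.83491609, -0.47824486]]), 't': array([-0.51603652,  0.13948687,  1.18665336])}
```
View pics/top0.png

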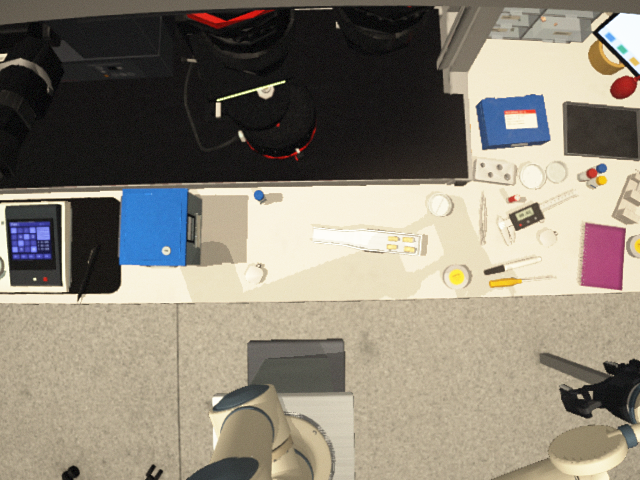

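View pics/side0.png

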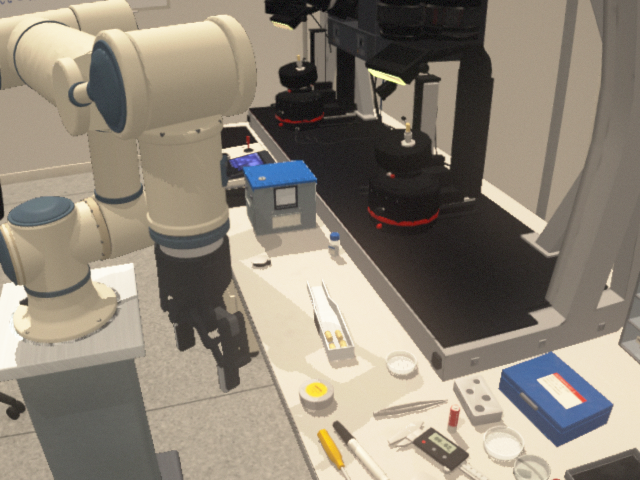

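```bash
python3 - <<'E'
from h import *
t=ctrl.camera_model("top"); s=ctrl.camera_model("side"); w=ctrl.camera_model("wrist")
print("tip,rear",plane(t,[[312,235],[425,243]],0.01).round(3))
print("lid",plane(t,[[120,189],[187,189],[187,266],[120,266]],0.135).round(3))
print("vial,loupe,dish,wax",plane(t,[[259,195],[255,272],[439,203],[457,277]],0.02).round(3))
print("wrist",w["fovy"],w["R"].round(3), -w["R"].T@w["t"])
a=cv2.imread("pics/side0.png")[150:250,220:360]; b=cv2.imread("pics/top0.png")[170:290,100:220]
a=cv2.resize(a,None,fx=4,fy=4,interpolation=2); b=cv2.resize(b,None,fx=3,fy=3,interpolation=2)
c=np.zeros((780,560,3),np.uint8)[:760]; c[:400,:560]=a; c[400:760,:360]=b; c=c[:, :]
cv2.imwrite("pics/c1.png",cv2.resize(a,None,fx=1.4,fy=1.4))
E
```

```text
tip,rear [[ 0.509 -0.075  0.01 ]
 [ 0.486 -0.33   0.01 ]]
lid [[0.6   0.314 0.135]
 [0.597 0.175 0.135]
 [0.442 0.174 0.135]
 [0.444 0.311 0.135]]
vial,loupe,dish,wax [[ 0.601  0.043  0.02 ]
 [ 0.428  0.054  0.02 ]
 [ 0.576 -0.363  0.02 ]
 [ 0.408 -0.398  0.02 ]]
wrist 69.26315591830766 [[ 0.383 -0.924 -0.002]
 [-0.889 -0.368  0.273]
 [-0.253 -0.103 -0.962]] [ 0.29522531 -0.52724855  0.37371855]
```

View pics/c1.png

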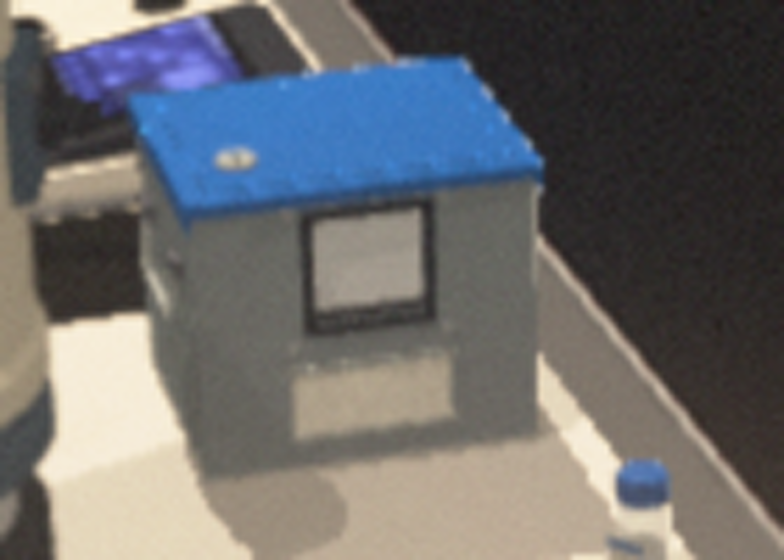

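```bash
python3 jog.py '{"x":[0.035, 0.07, 0.11, 0.14, 0.18, 0.21, 0.25, 0.28], "y":[-0.02, -0.04, -0.06, -0.08, -0.1, -0.12, -0.14, -0.158], "z":[0, 0, 0, 0, 0, 0, 0, 0], "rz":[-6, -13, -20, -27, -34, -41, -48, -55]}' 0.085
python3 - <<'E'
from h import *
s=ctrl.read_state(); y=np.radians(s["orientation"][2]); d=np.array([.496,-.214])-s["ee_pos"][:2]
print(s["ee_pos"],s["orientation"],d@[np.cos(y),np.sin(y)],d@[np.sin(y),-np.cos(y)])
E
```

```text
t: 0.77
ee_pos: [0.4292, -0.2987, 0.2309]
orientation: [-180.0, -0.0, 77.9]
contact_force: [0.7, 0.1, -0.0]
finger_gap: 0.0853
grip_force: 0.0
[ 0.42917438 -0.29872953  0.23087173] [-1.79989588e+02 -2.43823934e-02  7.79197366e+01] 0.09683860938754413 0.04761344719224453
```

```bash
python3 jog.py '{"x":[0.03, 0.065, 0.097, 0.097, 0.097], "y":[0.015, 0.03, 0.048, 0.048, 0.048], "z":[0, 0, 0, 0, 0], "rz":[-3, -7, -7, -7, -7]}'
python3 - <<'E'
from h import *
import pickle
s=ctrl.read_state(); m=ctrl.camera_model("wrist"); im=ctrl.get_image("wrist"); cv2.imwrite("pics/w1.png",im)
pickle.dump(m,open("w1.pkl","wb")); print(s["ee_pos"],s["orientation"])
t=ctrl.camera_model("side")
P=lambda a:np.array(a)/5.6+[220,150]
print(plane(t,P([[205,475],[537,432]]),0.0).round(4)); 
E
```

```text
t: 1.18
ee_pos: [0.4966, -0.2147, 0.2305]
orientation: [-179.9, -0.0, 84.8]
contact_force: [0.6, -0.6, 0.0]
finger_gap: 0.0847
grip_force: 0.0
[ 0.49661851 -0.2147357   0.23051756] [-1.79921111e+02 -2.54523641e-02  8.47662925e+01]
[[0.4536 0.1965 0.    ]
 [0.604  0.1886 0.    ]]
```

View pics/w1.png

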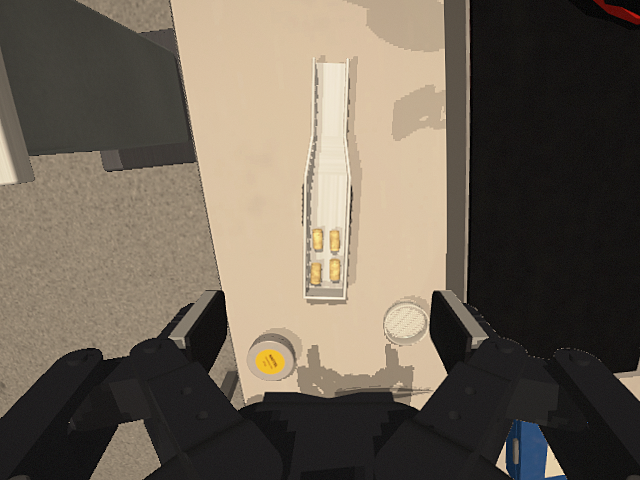

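```bash
python3 - <<'E'
from h import *
import pickle
M={n:ctrl.camera_model(n) for n in("top","side")}; Q={}
for n,(x0,y0,x1,y1) in {"top":(100,170,220,290),"side":(235,150,330,200)}.items():
    im=cv2.imread(f"pics/{n}0.png"); h=cv2.cvtColor(im,cv2.COLOR_BGR2HSV); k=np.zeros(im.shape[:2],np.uint8)
    k[y0:y1,x0:x1]=cv2.inRange(h,(95,120,60),(125,255,255))[y0:y1,x0:x1]
    c=max(cv2.findContours(k,0,1)[0],key=cv2.contourArea); hull=cv2.convexHull(c)
    q=None
    for e in np.linspace(1,15,60):
        q=cv2.approxPolyDP(hull,e,True)[:,0]
        if len(q)<=4: break
    Q[n]=q; print(n,q.tolist())
q1=Q["top"]; q2=Q["side"]
# order by coarse world at z=.14
def order(m,q):
    w=plane(m,q,.14)[:,:2]; c=w.mean(0); a=np.arctan2(*(w-c).T[::-1]); return q[np.argsort(a)].astype(float)
a=order(M["top"],q1);b=order(M["side"],q2)
print(plane(M["top"],a,.14).round(4)); print(plane(M["side"],b,.14).round(4))
print(tri(M["top"],a,M["side"],b).round(4))
# mouth flap visible inner region corners & base in side
P=lambda a:np.array(a)/5.6+[220,150]
cr=P([[312,218],[424,205],[424,302],[315,318]])
for z,i in((.12,0),(.12,1),(.072,2),(.072,3)): print(plane(M["side"],cr[i],z).round(4))
w=pickle.load(open("w1.pkl","rb"))
print("rear top",plane(w,[[304,298],[348,298]],.026).round(4),"tip",plane(w,[[314,59],[349,59]],.018).round(4))
E
```

```text
top [[187, 189], [185, 264], [119, 264], [123, 189]]
side [[235, 159], [301, 160], [316, 181], [253, 189]]
[[0.446  0.1764 0.14  ]
 [0.5958 0.1732 0.14  ]
 [0.5991 0.3056 0.14  ]
 [0.4476 0.3113 0.14  ]]
[[0.4432 0.1567 0.14  ]
 [0.5937 0.1539 0.14  ]
 [0.6009 0.2983 0.14  ]
 [0.4426 0.3629 0.14  ]]
[[0.4469 0.179  0.1303 0.0016]
 [0.5991 0.1756 0.1305 0.0032]
 [0.6015 0.3066 0.1368 0.0037]
 [0.4399 0.3035 0.1612 0.0152]]
[[0.5035 0.1847 0.12  ]]
[[0.5521 0.1824 0.12  ]]
[[0.5527 0.188  0.072 ]]
[[0.5038 0.1877 0.072 ]]
rear top [[ 0.4618 -0.3132  0.026 ]
 [ 0.51   -0.3177  0.026 ]] tip [[ 0.4974 -0.0733  0.018 ]
 [ 0.5302 -0.0763  0.018 ]]
```

```bash
python3 jog.py '{"x":[-0.002, -0.004, -0.007, -0.007, -0.007, -0.007], "y":[0, 0, 0.0007, 0.0007, 0.0007, 0.0007], "z":[0.04, 0.08, 0.12, 0.15, 0.15, 0.15], "rz":[0.5, 1.2, 1.2, 1.2, 1.2, 1.2]}' 0.064
python3 - <<'E'
from h import *
import pickle
s=ctrl.read_state(); m=ctrl.camera_model("wrist"); im=ctrl.get_image("wrist"); cv2.imwrite("pics/w2.png",im)
pickle.dump(m,open("w2.pkl","wb")); print(s["ee_pos"],s["orientation"],s["contact_force"])
E
```

```text
t: 1.73
ee_pos: [0.4941, -0.224, 0.0798]
orientation: [-179.8, -0.1, 83.2]
contact_force: [0.1, -0.4, 1.0]
finger_gap: 0.0639
grip_force: 0.0
[ 0.49410489 -0.22400689  0.07981783] [-1.79762331e+02 -7.57340541e-02  8.32412440e+01] [ 0.1185351  -0.38262611  0.95402585]
```

View pics/w2.png

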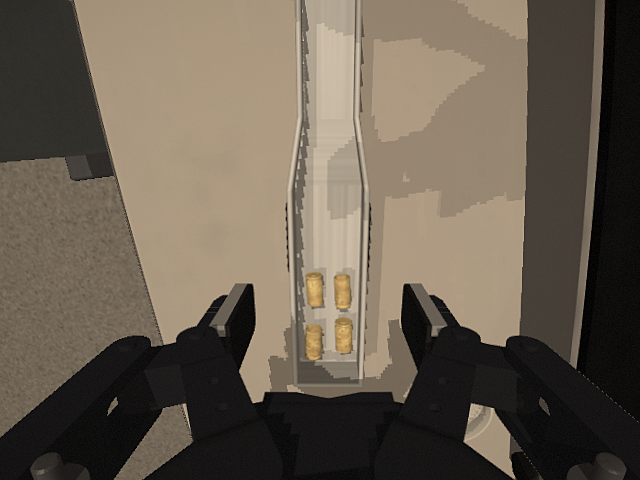

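```bash
python3 - <<'E'
from h import *
import pickle
a=pickle.load(open("w1.pkl","rb"));b=pickle.load(open("w2.pkl","rb"))
print(tri(a,[[304,298],[348,298],[313,133],[347,133]],b,[[296,385],[362,384],[302,120],[358,120]]).round(4))
print("w2 rear",plane(b,[[296,385],[362,384]],.026).round(4),"neck x=70",plane(b,[[301,120],[358,120]],.018).round(4))
print("strip w2",plane(b,[[288,203],[371,203],[288,271],[371,271]],.015).round(4))
s=ctrl.read_state(); print(s["ee_pos"],s["orientation"][2])
E
```

```text
[[ 4.620e-01 -3.132e-01  2.610e-02  4.000e-04]
 [ 5.085e-01 -3.174e-01  2.650e-02  3.100e-03]
 [ 4.864e-01 -1.403e-01 -4.070e-02  1.900e-03]
 [ 5.287e-01 -1.437e-01 -7.890e-02  1.600e-03]]
w2 rear [[ 0.4622 -0.3133  0.026 ]
 [ 0.5069 -0.3178  0.026 ]] neck x=70 [[ 0.489  -0.1439  0.018 ]
 [ 0.521  -0.1477  0.018 ]]
strip w2 [[ 0.4743 -0.1906  0.015 ]
 [ 0.5244 -0.1966  0.015 ]
 [ 0.4676 -0.2345  0.015 ]
 [ 0.5206 -0.2407  0.015 ]]
[ 0.49574493 -0.22451752  0.08266049] 83.26563812854253
```

```bash
python3 jog.py '{"x":[0, 0, 0, 0, 0, 0], "y":[0, 0, 0, 0, 0, 0], "z":[0.03, 0.055, 0.07, 0.074, 0.074, 0.074], "rz":[0, 0, 0, 0, 0, 0]}' 0.06 && python3 jog.py '{"x":[0, 0, 0, 0], "y":[0, 0, 0, 0], "z":[0.002, 0.004, 0.004, 0.004], "rz":[0, 0, 0, 0]}'
```

```text
t: 2.28
ee_pos: [0.4975, -0.2244, 0.0103]
orientation: [179.8, 0.1, 83.3]
contact_force: [0.3, -0.1, -0.1]
finger_gap: 0.0602
grip_force: 0.0
t: 2.62
ee_pos: [0.4962, -0.2235, 0.0038]
orientation: [180.0, 0.0, 83.4]
contact_force: [-0.4, 0.3, -0.1]
finger_gap: 0.0596
grip_force: 0.0
```

```bash
python3 jog.py '{"x":[0, 0, 0], "y":[0, 0, 0], "z":[0.002, 0.003, 0.003], "rz":[0, 0, 0]}' && python3 jog.py '{"x":[0, 0, 0], "y":[0, 0, 0], "z":[0.002, 0.002, 0.002], "rz":[0, 0, 0]}'
```

```text
t: 2.87
ee_pos: [0.4957, -0.2233, -0.0001]
orientation: [-180.0, -0.0, 83.4]
contact_force: [0.3, 1.1, -0.5]
finger_gap: 0.0598
grip_force: 0.0
t: 3.12
ee_pos: [0.4958, -0.2233, -0.002]
orientation: [-180.0, -0.0, 83.4]
contact_force: [-0.2, 0.3, 0.2]
finger_gap: 0.0606
grip_force: 0.0
```

```bash
python3 jog.py '{"x":[0, 0, 0], "y":[0, 0, 0], "z":[0.002, 0.002, 0.002], "rz":[0, 0, 0]}' && python3 jog.py '{"x":[0, 0, 0], "y":[0, 0, 0], "z":[0.0015, 0.0015, 0.0015], "rz":[0, 0, 0]}'
```

```text
t: 3.37
ee_pos: [0.4959, -0.2233, -0.0039]
orientation: [-180.0, -0.0, 83.4]
contact_force: [0.2, 0.1, -0.0]
finger_gap: 0.0599
grip_force: 0.0
t: 3.62
ee_pos: [0.4962, -0.2235, -0.005]
orientation: [180.0, 0.0, 83.4]
contact_force: [1.1, -0.3, 1.5]
finger_gap: 0.0599
grip_force: 0.6
```

```bash
python3 jog.py '{"x":[0, 0, 0, 0, 0, 0, 0], "y":[0, 0, 0, 0, 0, 0, 0], "z":[-0.0025, -0.0025, -0.0025, -0.0025, -0.0025, -0.0025, -0.0025], "rz":[0, 0, 0, 0, 0, 0, 0]}' 0.04 45; python3 jog.py '{"x":[0, 0, 0], "y":[0, 0, 0], "z":[0, 0, 0], "rz":[0, 0, 0]}'; python3 -c "
from h import *
print(ctrl.read_state())"
```

```text
t: 4.2
ee_pos: [0.496, -0.2234, -0.0026]
orientation: [180.0, 0.0, 83.4]
contact_force: [-0.9, 0.7, 2.3]
finger_gap: 0.0491
grip_force: 50.2
t: 4.45
ee_pos: [0.496, -0.2234, -0.0026]
orientation: [180.0, 0.0, 83.4]
contact_force: [-0.1, 0.8, 3.5]
finger_gap: 0.0491
grip_force: 50.3
{'t': 4.45, 'joints': array([-2.78322558e+01,  1.44476684e+00,  9.84640111e+01,  9.49017617e-04,
        8.00848264e+01, -2.11949770e+01]), 'joint_velocities': array([ 0.04534499, -0.03744203,  0.06785142, -0.07129778,  0.01753195,
       -0.10235466]), 'joint_torque': array([-5.70996967e-02, -3.89070296e+01, -3.80739069e+01,  1.68334318e-04,
       -2.81852055e-01, -1.63431974e-03]), 'ee_pos': array([ 0.49599674, -0.22341239, -0.00257968]), 'orientation': array([1.79993699e+02, 1.44066349e-03, 8.33625578e+01]), 'contact_force': array([-0.1172553 ,  0.79199789,  3.49883672]), 'wrist_torque': array([0.05426089, 0.1650789 , 0.04584618]), 'grip_force': 50.27417063713074, 'finger_gap': 0.049064312864244855}
```

```bash
python3 jog.py '{"x":[0, 0, 0, 0, 0, 0, 0, 0], "y":[0, 0, 0, 0, 0, 0, 0, 0], "z":[-0.004, -0.012, -0.025, -0.04, -0.056, -0.072, -0.083, -0.09], "rz":[0, 0, 0, 0, 0, 0, 0, 0]}' && python3 jog.py '{"x":[0.003, 0.009, 0.018, 0.03, 0.044, 0.058, 0.072, 0.085], "y":[0, 0, 0, 0, 0, 0, 0, 0], "z":[0, 0, 0, 0, 0, 0, 0, 0], "rz":[0, -1, -1, -2, -2, -3, -3, -4]}' && python3 jog.py '{"x":[0.014, 0.028, 0.042, 0.056, 0.07, 0.084, 0.096, 0.106], "y":[0, 0, 0, 0, 0, 0, 0, 0], "z":[0, 0, 0, 0, 0, 0, 0, 0], "rz":[0, 0, -1, -1, -1, -1, -1, -1]}' && python3 jog.py '{"x":[0.006, 0.008, 0.008, 0.008], "y":[0, 0, 0, 0], "z":[0, 0, 0, 0], "rz":[0, 0, 0, 0]}'
python3 - <<'E'
from h import *
import pickle
s=ctrl.read_state(); print(s)
for n in("side","top","wrist"):
    m=ctrl.camera_model(n); cv2.imwrite(f"pics/{n}3.png",ctrl.get_image(n)); pickle.dump(m,open(n+"3.pkl","wb"))
a=cv2.imread("pics/side3.png")[140:340,200:400]; b=cv2.imread("pics/top3.png")[160:300,100:400]
a=cv2.resize(a,(600,600),interpolation=2); 
cv2.imwrite("pics/c3.png",a)
b=cv2.resize(b,(600,280),interpolation=2); w=cv2.resize(cv2.imread("pics/wrist3.png"),(400,300))
c=np.zeros((590,600,3),np.uint8); c[:280]=b; c[285:585,:400]=w; cv2.imwrite("pics/c4.png",c)
E
```

```text
t: 5.12
ee_pos: [0.4967, -0.2238, 0.09]
orientation: [179.8, 0.1, 83.4]
contact_force: [-0.5, 0.2, -2.2]
finger_gap: 0.0489
grip_force: 49.8
t: 5.78
ee_pos: [0.5054, -0.1369, 0.0863]
orientation: [-179.9, -0.1, 87.5]
contact_force: [0.2, 0.8, -2.5]
finger_gap: 0.0493
grip_force: 49.8
t: 6.45
ee_pos: [0.5103, -0.0314, 0.0868]
orientation: [-180.0, -0.0, 88.5]
contact_force: [0.5, -0.3, -1.2]
finger_gap: 0.0492
grip_force: 49.8
t: 6.78
ee_pos: [0.5109, -0.0254, 0.0873]
orientation: [-180.0, 0.0, 88.4]
contact_force: [-0.1, 0.5, -2.0]
finger_gap: 0.0487
grip_force: 49.8
{'t': 6.7833, 'joints': array([-6.64135754e+00, -7.36538246e+00,  9.75574767e+01, -2.12399221e-02,
        8.98076927e+01, -5.00264904e+00]), 'joint_velocities': array([-0.57838022,  0.011977  ,  0.02610947,  0.0380464 , -0.03993384,
        0.1158267 ]), 'joint_torque': array([ 4.20097858e-01, -3.64347696e+01, -4.21273255e+01,  4.45560494e-02,
        7.51891988e-03,  1.53926073e-02]), 'ee_pos': array([ 0.51089984, -0.02538433,  0.0872537 ]), 'orientation': array([-1.79998360e+02,  2.11774729e-02,  8.83613631e+01]), 'contact_force': array([-0.06138244,  0.53509535, -2.03488637]), 'wrist_torque': array([-0.00764181, -0.01780627,  0.00586562]), 'grip_force': 49.81939136981964, 'finger_gap': 0.048651229697913974}
```

View pics/c3.png

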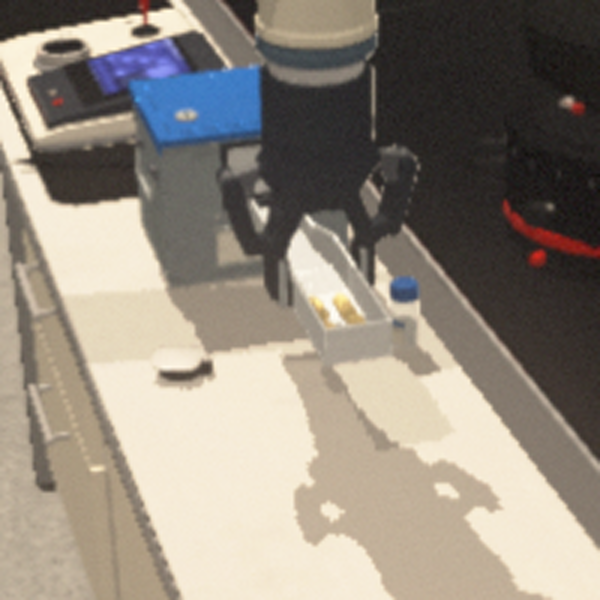

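View pics/c4.png

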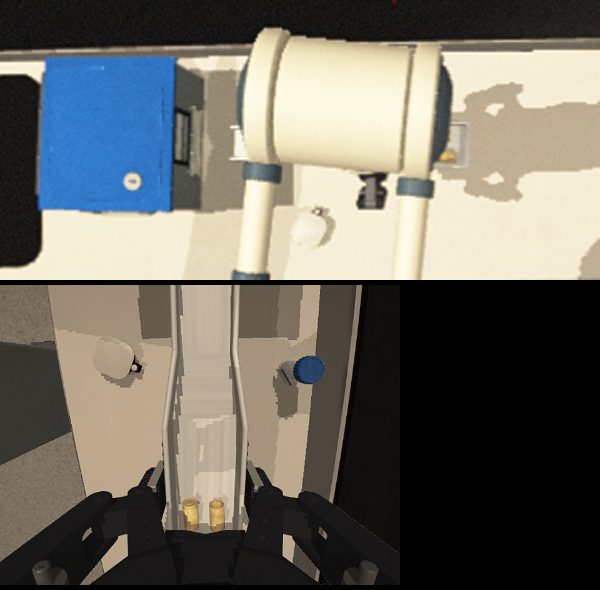

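```bash
python3 - <<'E'
from h import *
import pickle
t=pickle.load(open("top3.pkl","rb"))
c=lambda x,y:[x/2+100,y/2+160]
print("trim top",plane(t,[c(177,108),c(177,162)],.124).round(4),"bot",plane(t,[c(188,108),c(188,162)],.07).round(4))
print("tip",plane(t,[c(233,125),c(233,160)],.108).round(4))
print("lid",plane(t,[c(176,57),c(173,209),c(45,58),c(40,207)],.13).round(4))
a=cv2.imread("pics/top3.png")[190:260,170:240]; cv2.imwrite("pics/c5.png",cv2.resize(a,(560,560),interpolation=2))
E
```

```text
trim top [[0.5473 0.1743 0.124 ]
 [0.4925 0.174  0.124 ]] bot [[0.5539 0.1778 0.07  ]
 [0.4958 0.1775 0.07  ]]
tip [[0.5307 0.1204 0.108 ]
 [0.4946 0.1204 0.108 ]]
lid [[0.5986 0.1741 0.13  ]
 [0.4451 0.1763 0.13  ]
 [0.601  0.3111 0.13  ]
 [0.4488 0.3136 0.13  ]]
```

View pics/c5.png

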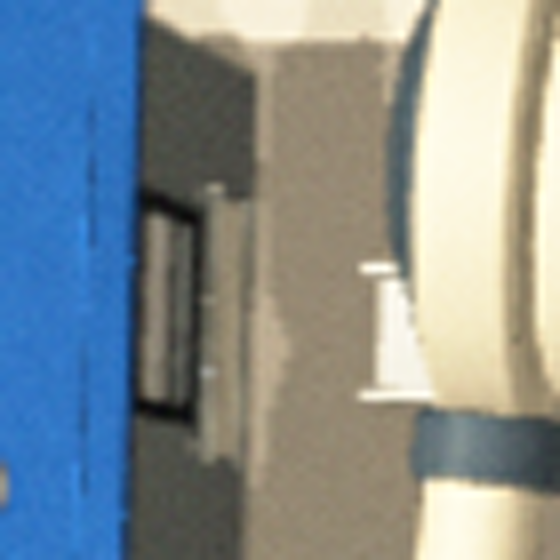

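```bash
python3 - <<'E'
from h import *
import pickle
t=pickle.load(open("top3.pkl","rb"))
c=lambda x,y:[x/8+170,y/8+190]
print("trim bottom corners",plane(t,[c(203,207),c(192,423)],.067).round(4))
print("inner bottom corners",plane(t,[c(190,216),c(180,406)],.072).round(4))
print("bars at lid edge z=.12",plane(t,[c(145,203),c(138,409)],.12).round(4))
print("tip",plane(t,[c(360,268),c(358,396)],.108).round(4))
print("base right edge",plane(t,[c(250,170),c(240,520)],.0).round(4), "lid edge",plane(t,[c(145,20),c(124,540)],.13).round(4))
E
```

```text
trim bottom corners [[0.5502 0.1755 0.067 ]
 [0.492  0.1783 0.067 ]]
inner bottom corners [[0.5472 0.1777 0.072 ]
 [0.4963 0.1802 0.072 ]]
bars at lid edge z=.12 [[0.545  0.1762 0.12  ]
 [0.4925 0.1777 0.12  ]]
tip [[0.5286 0.1235 0.108 ]
 [0.4957 0.124  0.108 ]]
base right edge [[0.5688 0.18   0.    ]
 [0.468  0.1826 0.    ]] lid edge [[0.5904 0.1737 0.13  ]
 [0.4591 0.1783 0.13  ]]
```

```bash
python3 jog.py '{"x":[0.003, 0.01, 0.02, 0.03, 0.038, 0.042, 0.042, 0.042], "y":[0.003, 0.006, 0.006, 0.006, 0.006, 0.006, 0.006, 0.006], "z":[0, 0, 0, 0, 0, 0, 0, 0], "rz":[0.6, 0.6, 0.6, 0.6, 0.6, 0.6, 0.6, 0.6]}' && python3 jog.py '{"x":[0.004, 0.01, 0.016, 0.022, 0.026, 0.028, 0.028], "y":[0, 0, 0, 0, 0, 0, 0], "z":[0, 0, 0, 0, 0, 0, 0], "rz":[0, 0, 0, 0, 0, 0, 0]}'
python3 - <<'E'
from h import *
import pickle
s=ctrl.read_state(); print(s["ee_pos"],s["orientation"],s["wrist_torque"])
cv2.imwrite("pics/top5.png",ctrl.get_image("top")); cv2.imwrite("pics/wrist5.png",ctrl.get_image("wrist"))
a=cv2.imread("pics/top5.png")[190:260,170:240]; a=cv2.resize(a,(400,400),interpolation=2); w=cv2.resize(cv2.imread("pics/wrist5.png"),(400,300))
c=np.zeros((400,800,3),np.uint8); c[:,:400]=a; c[:300,400:]=w; cv2.imwrite("pics/c6.png",c)
E
```

```text
t: 7.6
ee_pos: [0.5181, 0.0172, 0.0873]
orientation: [-180.0, 0.0, 87.8]
contact_force: [0.6, -0.1, -1.4]
finger_gap: 0.049
grip_force: 49.8
t: 8.18
ee_pos: [0.5191, 0.045, 0.0871]
orientation: [-180.0, 0.0, 87.8]
contact_force: [-0.5, -1.4, -2.7]
finger_gap: 0.0495
grip_force: 49.8
[0.51913538 0.04502594 0.08714353] [-1.79988617e+02  1.95770946e-02  8.77928206e+01] [-0.34581556 -0.04099993 -0.03766324]
```

View pics/c6.png

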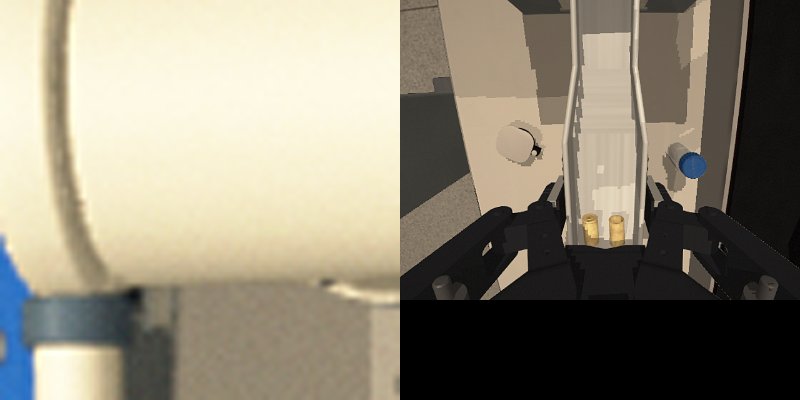

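```bash
python3 jog.py '{"x":[0.004, 0.009, 0.014, 0.019, 0.022, 0.022], "y":[0, 0, 0, 0, 0, 0], "z":[0, 0, 0, 0, 0, 0], "rz":[0, 0, 0, 0, 0, 0]}' && python3 jog.py '{"x":[0.004, 0.009, 0.014, 0.019, 0.022, 0.022, 0.022], "y":[0, 0, 0, 0, 0, 0, 0], "z":[0, 0, 0, 0, 0, 0, 0], "rz":[0, 0, 0, 0, 0, 0, 0]}'; python3 -c "
from h import *
s=ctrl.read_state();print(s['ee_pos'],s['contact_force'],s['wrist_torque'])"
```

```text
t: 8.78
ee_pos: [0.52, 0.0678, 0.0872]
orientation: [-180.0, -0.0, 87.8]
contact_force: [0.6, -0.1, -3.4]
finger_gap: 0.0491
grip_force: 49.7
t: 9.37
ee_pos: [0.5208, 0.0891, 0.0872]
orientation: [-180.0, -0.0, 87.8]
contact_force: [-0.6, 0.3, -3.1]
finger_gap: 0.0486
grip_force: 49.7
[0.52084834 0.08913131 0.08722008] [-0.57490613  0.34439762 -3.12619675] [-0.07305119 -0.02695828  0.00235376]
```

```bash
python3 jog.py '{"x":[0, 0, 0, 0, 0, 0, 0, 0], "y":[0, 0, 0, 0, 0, 0, 0, 0], "z":[-0.003, -0.007, -0.01, -0.012, -0.014, -0.016, -0.018, -0.018], "rz":[0, 0, 0, 0, 0, 0, 0, 0]}' - 30; python3 -c "
from h import *
s=ctrl.read_state();print(s['ee_pos'],s['contact_force'],s['wrist_torque'])"
```

```text
t: 10.03
ee_pos: [0.5208, 0.0885, 0.1055]
orientation: [-180.0, 0.0, 87.8]
contact_force: [-1.4, -0.1, -5.6]
finger_gap: 0.0488
grip_force: 49.2
[0.52077131 0.0884907  0.10547798] [-1.38958823 -0.10115929 -5.63021895] [-0.58695922  0.15576803  0.08053341]
```

```bash
python3 jog.py '{"x":[0, 0, 0.001, 0.001, 0.001], "y":[0, 0, 0, 0, 0], "z":[-0.002, -0.004, -0.006, -0.008, -0.009], "rz":[0, 0, 0, 0, 0]}' 0.04 30; python3 -c "
from h import *
s=ctrl.read_state();print(s['ee_pos'],s['contact_force'],s['wrist_torque'])"
```

```text
t: 10.45
ee_pos: [0.5209, 0.0896, 0.1145]
orientation: [-180.0, 0.0, 87.8]
contact_force: [-0.6, -0.3, -6.9]
finger_gap: 0.0492
grip_force: 48.6
[0.52092226 0.08958955 0.11450986] [-0.62624474 -0.27518217 -6.86947398] [-0.76471581  0.13711668  0.10155866]
```

```bash
python3 jog.py '{"x":[0.001, 0.003, 0.005, 0.007, 0.008, 0.009, 0.009], "y":[0, 0, 0, 0, 0, 0, 0], "z":[-0.004, -0.009, -0.014, -0.018, -0.021, -0.023, -0.023], "rz":[0, 0, 0, 0, 0, 0, 0]}'; python3 - <<'E'
from h import *
s=ctrl.read_state();print(s['ee_pos'],s['contact_force'],s['wrist_torque'])
cv2.imwrite("pics/side7.png",ctrl.get_image("side")); cv2.imwrite("pics/wrist7.png",ctrl.get_image("wrist"))
a=cv2.imread("pics/side7.png")[140:280,220:360]; a=cv2.resize(a,(420,420),interpolation=2); w=cv2.resize(cv2.imread("pics/wrist7.png"),(380,285))
c=np.zeros((420,800,3),np.uint8); c[:,:420]=a; c[:285,420:]=w; cv2.imwrite("pics/c7.png",c)
E
```

```text
t: 11.03
ee_pos: [0.5217, 0.0988, 0.1382]
orientation: [179.9, 0.0, 87.8]
contact_force: [0.4, -3.3, -4.3]
finger_gap: 0.0492
grip_force: 47.7
[0.52165722 0.09878487 0.13815851] [ 0.41131118 -3.34404003 -4.31882775] [-0.93744884  0.0506873   0.06290429]
```

View pics/c7.png

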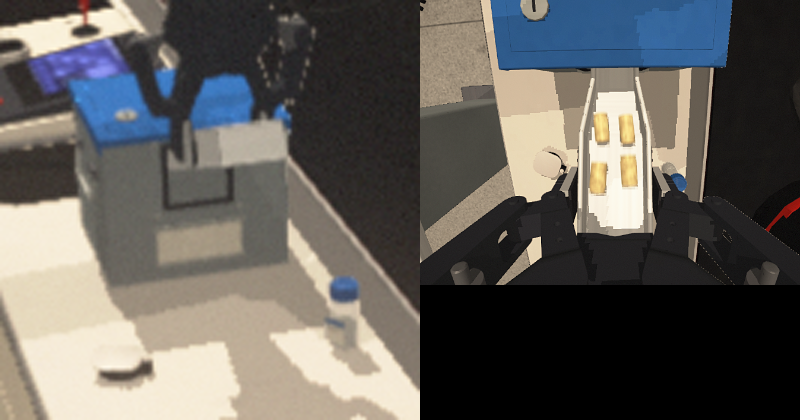

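```bash
python3 jog.py '{"x":[0.002, 0.005, 0.008, 0.01, 0.011, 0.011, 0.011, 0.011], "y":[0, 0, 0, 0, 0, 0, 0, 0], "z":[-0.004, -0.009, -0.014, -0.018, -0.019, -0.019, -0.019, -0.019], "rz":[0, 0, 0, 0, 0, 0, 0, 0]}'; python3 - <<'E'
from h import *
s=ctrl.read_state();print(s['ee_pos'],s['contact_force'],s['wrist_torque'])
im=ctrl.get_image("wrist"); cv2.imwrite("pics/wrist8.png",im)
def br(im):
    h=cv2.cvtColor(im,cv2.COLOR_BGR2HSV); k=cv2.inRange(h,(12,70,110),(30,255,255)); k=cv2.morphologyEx(k,cv2.MORPH_OPEN,np.ones((3,3)))
    n,_,st,_=cv2.connectedComponentsWithStats(k); return [r.tolist() for r in st[1:] if r[4]>60]
print("before",br(cv2.imread("pics/wrist7.png"))); print("now",br(im))
E
```

```text
t: 11.8
ee_pos: [0.522, 0.1098, 0.1566]
orientation: [180.0, -0.0, 87.8]
contact_force: [-0.4, -3.0, -3.3]
finger_gap: 0.0492
grip_force: 47.1
[0.52196312 0.10978283 0.15663931] [-0.44694445 -2.99822118 -3.3305659 ] [-0.74232516 -0.11293486 -0.00555352]
before [[292, 190, 27, 51, 1193], [335, 193, 27, 51, 1172], [337, 261, 30, 54, 1406], [285, 273, 30, 56, 1433]]
now []
```

```bash
python3 jog.py '{"x":[0.001, 0.003, 0.003, 0.003, 0.003, 0.003, 0.003, 0.003], "y":[0, 0, 0, 0, 0, 0, 0, 0], "z":[-0.002, -0.004, -0.004, -0.004, -0.004, -0.004, -0.004, -0.004], "rz":[0, 0, 0, 0, 0, 0, 0, 0]}' && python3 jog.py '{"x":[0, 0, 0, 0, 0, 0, 0, 0], "y":[0, 0, 0, 0, 0, 0, 0, 0], "z":[0, 0, 0, 0, 0, 0, 0, 0], "rz":[0, 0, 0, 0, 0, 0, 0, 0]}' && python3 jog.py '{"x":[0, 0, 0, 0, 0, 0, 0, 0], "y":[0, 0, 0, 0, 0, 0, 0, 0], "z":[0, 0, 0, 0, 0, 0, 0, 0], "rz":[0, 0, 0, 0, 0, 0, 0, 0]}';  python3 - <<'E'
from h import *
F=[]
for _ in range(6): s=ctrl.read_state(); F.append(np.r_[s['contact_force'],s['wrist_torque']]); im=ctrl.get_image("wrist")
print(np.mean(F,0)); cv2.imwrite("pics/wrist9.png",im)
print(im[60:200:10,275:365:10].tolist()[0:2])
E
```

```text
t: 12.52
ee_pos: [0.5218, 0.1126, 0.1603]
orientation: [-180.0, 0.0, 87.8]
contact_force: [0.5, -4.4, -3.7]
finger_gap: 0.0489
grip_force: 46.9
t: 13.18
ee_pos: [0.5218, 0.1126, 0.1603]
orientation: [180.0, 0.0, 87.8]
contact_force: [-0.9, -4.5, -4.2]
finger_gap: 0.049
grip_force: 47.0
t: 13.85
ee_pos: [0.5218, 0.1126, 0.1603]
orientation: [-180.0, -0.0, 87.8]
contact_force: [-0.8, -4.4, -4.2]
finger_gap: 0.0489
grip_force: 47.0
[-0.73503381 -4.42777634 -4.01204249 -1.23599678  0.10940907  0.04463606]
[[[149, 99, 50], [148, 97, 49], [151, 97, 50], [152, 99, 55], [151, 97, 50], [147, 96, 50], [148, 97, 51], [149, 97, 50], [148, 98, 51]], [[149, 99, 53], [147, 96, 48], [148, 98, 51], [154, 99, 53], [151, 97, 53], [149, 99, 55], [150, 99, 54], [148, 97, 52], [148, 97, 52]]]
```

```bash
python3 jog.py '{"x":[-0.004, 0, -0.004, 0, -0.004, 0, 0, 0], "y":[0, 0, 0, 0, 0, 0, 0, 0], "z":[0.001, 0, 0.001, 0, 0.001, 0, 0, 0], "rz":[0, 0, 0, 0, 0, 0, 0, 0]}' && python3 jog.py '{"x":[0, 0, 0, 0, 0, 0, 0, 0], "y":[0, 0, 0, 0, 0, 0, 0, 0], "z":[0, 0, 0, 0, 0, 0, 0, 0], "rz":[0, 0, 0, 0, 0, 0, 0, 0]}';  python3 - <<'E'
from h import *
import pickle
im=ctrl.get_image("wrist"); m=ctrl.camera_model("wrist")
# where the visible part of spout ends: project points of floor at scoop x along tilt 41deg
s=ctrl.read_state(); p=s['ee_pos']; th=np.radians(41); d=np.array([.038,.9993])
piv=np.array([-.009,.02]); g=np.array([p[2]+.0215])
for x in (-.05,0,.04,.07,.08,.09,.1,.12,.14):
    r=np.array([x,.002])-piv; h=r[0]*np.cos(th)+r[1]*np.sin(th); z=-r[0]*np.sin(th)+r[1]*np.cos(th)
    q=proj(m,np.r_[p[:2]+d*h,g[0]+z])[0]; c=im[int(q[1]),int(q[0])] if 0<=q[1]<480 else None
    print(x,q.round(),c)
h=cv2.cvtColor(im,cv2.COLOR_BGR2HSV); k=cv2.inRange(h,(10,50,80),(32,255,255))[100:400,260:380]; print(cv2.countNonZero(k))
E
```

```text
t: 14.82
ee_pos: [0.5219, 0.1128, 0.1601]
orientation: [-180.0, 0.0, 87.8]
contact_force: [0.4, -0.4, -3.3]
finger_gap: 0.0492
grip_force: 46.9
t: 15.48
ee_pos: [0.5218, 0.1127, 0.1602]
orientation: [-180.0, 0.0, 87.8]
contact_force: [0.2, -0.4, -3.3]
finger_gap: 0.049
grip_force: 46.9
-0.05 [326. 433.] [36 35 38]
0 [326. 308.] [223 240 248]
0.04 [326. 229.] [221 238 246]
0.07 [326. 179.] [219 236 245]
0.08 [326. 163.] [124 140 150]
0.09 [326. 149.] [127 148 161]
0.1 [326. 135.] [144  93  48]
0.12 [326. 109.] [151  99  52]
0.14 [326.  86.] [149  99  52]
4002
```

```bash
python3 jog.py '{"x":[-0.004, -0.01, -0.018, -0.026, -0.034, -0.042, -0.05, -0.058], "y":[0, 0, 0, 0, 0, 0, 0, 0], "z":[-0.003, -0.008, -0.014, -0.02, -0.026, -0.033, -0.04, -0.046], "rz":[0, 0, 0, 0, 0, 0, 0, 0]}' && python3 jog.py '{"x":[-0.01, -0.02, -0.03, -0.045, -0.06, -0.075, -0.085, -0.09], "y":[0, 0, 0, 0, 0, 0, 0, 0], "z":[-0.008, -0.012, -0.014, -0.014, -0.014, -0.014, -0.014, -0.014], "rz":[0, 0, 0, 0, 0, 0, 0, 0]}'; python3 - <<'E'
from h import *
s=ctrl.read_state();print(s['ee_pos'],s['contact_force'],s['wrist_torque'])
im=ctrl.get_image("wrist"); cv2.imwrite("pics/wrist10.png",im)
h=cv2.cvtColor(im,cv2.COLOR_BGR2HSV); k=cv2.inRange(h,(12,70,110),(30,255,255)); n,_,st,_=cv2.connectedComponentsWithStats(k); print([r.tolist() for r in st[1:] if r[4]>60])
for n in("side","top"): cv2.imwrite(f"pics/{n}10.png",ctrl.get_image(n))
E
```

```text
t: 16.2
ee_pos: [0.5198, 0.0539, 0.2079]
orientation: [179.9, -0.0, 87.8]
contact_force: [-0.5, 0.1, 0.1]
finger_gap: 0.049
grip_force: 47.1
t: 16.87
ee_pos: [0.5159, -0.0368, 0.2201]
orientation: [-180.0, 0.0, 87.7]
contact_force: [-0.6, 0.2, -1.7]
finger_gap: 0.049
grip_force: 47.2
[ 0.51588332 -0.0367992   0.22005726] [-0.63176055  0.16517205 -1.66773916] [ 0.03629952  0.00228027 -0.00420794]
[]
```

```bash
python3 - <<'E'
from h import *
a=cv2.imread("pics/side0.png");b=cv2.imread("pics/side10.png");t=cv2.imread("pics/top10.png");t0=cv2.imread("pics/top0.png")
r=np.s_[190:203,278:294]; print(a[r].mean((0,1)),b[r].mean((0,1)), np.abs(a[r].astype(int)-b[r]).mean())
for n,i in(("s0",a),("s10",b),("t0",t0),("t10",t)):
    h=cv2.cvtColor(i,cv2.COLOR_BGR2HSV); k=cv2.inRange(h,(12,70,110),(30,255,255)); c,_,st,_=cv2.connectedComponentsWithStats(k); print(n,[q.tolist() for q in st[1:] if q[4]>15 ])
E
```

```text
[137.75480769 149.44711538 157.03846154] [135.06730769 146.83653846 154.28365385] 4.655448717948718
s0 [[272, 21, 21, 9, 78], [297, 54, 4, 7, 20], [380, 73, 26, 13, 75], [405, 122, 6, 11, 45], [87, 198, 24, 61, 424], [0, 226, 20, 58, 118], [8, 229, 18, 55, 131], [325, 331, 8, 11, 58], [335, 330, 12, 17, 99], [329, 343, 6, 6, 28], [305, 382, 23, 16, 285], [317, 428, 28, 42, 519]]
s10 [[276, 24, 15, 5, 48], [381, 73, 25, 13, 73], [405, 122, 6, 11, 46], [42, 192, 47, 27, 181], [18, 231, 56, 29, 95], [29, 235, 28, 7, 34], [305, 382, 23, 16, 283], [317, 428, 28, 42, 522]]
t0 [[540, 17, 6, 5, 20], [588, 38, 37, 37, 657], [630, 57, 9, 9, 45], [595, 176, 13, 10, 96], [388, 236, 10, 5, 41], [403, 237, 10, 5, 47], [634, 238, 6, 16, 73], [387, 244, 10, 6, 45], [404, 246, 11, 6, 55], [449, 269, 16, 16, 207], [489, 277, 33, 11, 264], [210, 384, 109, 96, 3050], [634, 394, 6, 16, 36], [632, 411, 8, 18, 43], [495, 425, 133, 55, 2455]]
t10 [[540, 16, 6, 6, 23], [588, 39, 37, 36, 647], [630, 57, 9, 9, 48], [212, 141, 48, 89, 489], [260, 149, 24, 6, 47], [284, 151, 24, 6, 41], [309, 152, 16, 10, 40], [327, 153, 6, 11, 27], [297, 162, 18, 74, 230], [595, 175, 13, 11, 100], [234, 225, 10, 4, 23], [271, 230, 25, 8, 96], [316, 232, 8, 9, 24], [634, 238, 6, 16, 73], [222, 241, 5, 6, 16], [219, 247, 8, 48, 132], [448, 269, 17, 16, 214], [488, 277, 34, 11, 267], [206, 306, 90, 71, 2432], [303, 319, 11, 8, 32], [274, 364, 18, 20, 119], [303, 376, 4, 12, 16], [268, 382, 63, 98, 2245], [323, 440, 7, 15, 27], [171, 447, 25, 29, 377]]
```

```bash
python3 jog.py '{"x":[-0.01, -0.025, -0.042, -0.06, -0.078, -0.096, -0.114, -0.128], "y":[0, -0.002, -0.004, -0.006, -0.008, -0.008, -0.008, -0.008], "z":[0, 0.01, 0.025, 0.04, 0.06, 0.08, 0.1, 0.11], "rz":[0, 0, 0, 0, 0, 0, 0, 0]}' && python3 jog.py '{"x":[0, 0, 0, 0, 0, 0, -0.002, -0.004], "y":[0, 0, 0, 0, 0, 0, 0, 0], "z":[0.002, 0.004, 0.006, 0.008, 0.01, 0.013, 0.016, 0.019], "rz":[0, 0, 0, 0, 0, 0, 0, 0]}'; python3 -c "
from h import *
s=ctrl.read_state();print(s['ee_pos'],s['contact_force'],s['wrist_torque'])"
```

```text
t: 17.68
ee_pos: [0.5019, -0.1636, 0.1073]
orientation: [-179.8, -0.0, 87.8]
contact_force: [-0.3, -0.1, -1.3]
finger_gap: 0.049
grip_force: 47.2
t: 18.35
ee_pos: [0.5031, -0.1666, 0.0912]
orientation: [180.0, 0.0, 87.8]
contact_force: [-0.1, 0.6, -1.4]
finger_gap: 0.0494
grip_force: 47.2
[ 0.50306064 -0.16664447  0.09122643] [-0.08300367  0.58879822 -1.40979371] [-0.02420026  0.03040246  0.05828862]
```

```bash
python3 jog.py '{"x":[-0.004, -0.009, -0.014, -0.019, -0.023, -0.027, -0.03, -0.034], "y":[0, 0, 0, 0, 0, 0, 0, 0], "z":[0.005, 0.01, 0.015, 0.02, 0.025, 0.03, 0.035, 0.041], "rz":[0, 0, 0, 0, 0, 0, 0, 0]}'; python3 -c "
from h import *
s=ctrl.read_state();print(s['contact_force'],s['wrist_torque'])"; python3 jog.py '{"x":[-0.003, -0.006, -0.009, -0.011, -0.013, -0.015, -0.016, -0.017], "y":[0, 0, 0, 0, 0, 0, 0, 0], "z":[0.005, 0.011, 0.017, 0.023, 0.029, 0.034, 0.039, 0.043], "rz":[0, 0, 0, 0, 0, 0, 0, 0]}';python3 -c "
from h import *
s=ctrl.read_state();print(s['contact_force'],s['wrist_torque'])"
```

```text
t: 19.02
ee_pos: [0.5018, -0.2013, 0.05]
orientation: [180.0, 0.0, 87.7]
contact_force: [-0.7, -0.3, 2.4]
finger_gap: 0.0494
grip_force: 47.1
[-0.67773169 -0.26744901  2.4044752 ] [ 0.64231286 -0.03946679 -0.14215401]
t: 19.68
ee_pos: [0.5008, -0.2179, 0.0066]
orientation: [-180.0, 0.0, 87.8]
contact_force: [0.4, 1.7, 2.8]
finger_gap: 0.0492
grip_force: 47.3
[0.36892295 1.73694594 2.83244855] [ 0.54980067 -0.04706872  0.0612353 ]
```

```bash
python3 jog.py '{"x":[0, 0, -0.001, -0.001, -0.001, -0.001], "y":[0, 0, 0, 0, 0, 0], "z":[0.002, 0.004, 0.006, 0.0075, 0.0085, 0.0085], "rz":[0, 0, 0, 0, 0, 0]}';python3 -c "
from h import *
s=ctrl.read_state();print(s['contact_force'],s['wrist_torque'])"
```

```text
t: 20.18
ee_pos: [0.501, -0.2189, -0.0007]
orientation: [180.0, 0.0, 87.8]
contact_force: [-0.4, -0.8, 3.7]
finger_gap: 0.0492
grip_force: 47.6
[-0.41406159 -0.75168599  3.73912677] [ 0.50335842  0.22744287 -0.03007644]
```

```bash
python3 jog.py '{"x":[0, 0, 0, 0], "y":[0, 0, 0, 0], "z":[0.001, 0.0015, 0.0015, 0.0015], "rz":[0, 0, 0, 0]}' && python3 jog.py '{"x":[0, 0, 0, 0, 0, 0], "y":[0, 0, 0, 0, 0, 0], "z":[0, 0, 0, 0, 0, 0], "rz":[0, 0, 0, 0, 0, 0]}' 0.066 && python3 jog.py '{"x":[0, 0, 0, 0, 0, 0, 0, 0], "y":[0, 0, 0, 0, 0, 0, 0, 0], "z":[-0.002, -0.006, -0.015, -0.03, -0.05, -0.075, -0.1, -0.12], "rz":[0, 0, 0, 0, 0, 0, 0, 0]}' && python3 jog.py '{"x":[0, 0, 0, 0, 0, 0, 0, 0], "y":[0, 0, 0, 0, 0, 0, 0, 0], "z":[-0.03, -0.05, -0.05, -0.05, -0.05, -0.05, -0.05, -0.05], "rz":[0, 0, 0, 0, 0, 0, 0, 0]}'
python3 - <<'E'
from h import *
import pickle
m=ctrl.camera_model("wrist"); im=ctrl.get_image("wrist"); cv2.imwrite("pics/wrist11.png",im); pickle.dump(m,open("w11.pkl","wb"))
s=ctrl.read_state(); print(s["ee_pos"],s["contact_force"])
x,y=s["ee_pos"][:2]; d=np.array([.038,.9993]);l=np.array([.9993,-.038]); o=np.array([x,y])+.009*d
for X,w,z in((-.102,.023,.026),(.14,.017,.018)):
    for sg in(-1,1): print(proj(m,np.r_[o+X*d+sg*w*l,z]).round(1))
g=cv2.cvtColor(im,cv2.COLOR_BGR2GRAY); print(g[40:90:2,330].tolist())
for n in("side","top"): cv2.imwrite(f"pics/{n}11.png",ctrl.get_image(n))
k=lambda n:cv2.countNonZero(cv2.inRange(cv2.absdiff(cv2.imread(n+"0.png"),cv2.imread(n+"11.png")).max(2),40,255))
E
```

```text
t: 20.52
ee_pos: [0.501, -0.2189, -0.0007]
orientation: [180.0, 0.0, 87.8]
contact_force: [-5.0, 1.4, 12.8]
finger_gap: 0.049
grip_force: 48.5
t: 21.02
ee_pos: [0.5007, -0.2187, -0.0031]
orientation: [-180.0, -0.0, 87.8]
contact_force: [0.4, 1.0, 0.1]
finger_gap: 0.066
grip_force: 0.0
t: 21.68
ee_pos: [0.5014, -0.219, 0.1206]
orientation: [179.8, 0.1, 87.8]
contact_force: [0.3, -0.2, 0.5]
finger_gap: 0.066
grip_force: 0.0
t: 22.35
ee_pos: [0.5004, -0.2186, 0.166]
orientation: [-179.9, -0.1, 87.8]
contact_force: [0.2, 0.3, -0.4]
finger_gap: 0.0661
grip_force: 0.0
[ 0.50054162 -0.2185884   0.16624329] [ 0.27050016 -0.48499261  0.13202133]
[[302.4 321.4]]
[[352.6 321.3]]
[[304.3  29.7]]
[[349.1  29.5]]
[222, 223, 223, 223, 223, 223, 223, 224, 224, 222, 224, 222, 222, 221, 223, 222, 222, 223, 222, 223, 222, 222, 223, 221, 222]
```

```bash
python3 - <<'E'
from h import *
im=cv2.imread("pics/wrist11.png"); g=cv2.cvtColor(im,cv2.COLOR_BGR2GRAY).astype(int)
print("tip col",g[14:44,327].tolist()); print("rear",g[300:340,327].tolist()); print("row310",g[310,290:366].tolist()); print("row45",g[45,295:360].tolist())
a=cv2.imread("pics/top0.png");b=cv2.imread("pics/top11.png")
for n,(x,y) in dict(vial=(259,195),loupe=(255,272),dish=(439,203),wax=(457,277)).items():
    r=np.s_[y-14:y+14,x-14:x+14]; w=b[y-22:y+22,x-22:x+22]; q=cv2.minMaxLoc(cv2.matchTemplate(w,a[r],5)); print(n,q[1],q[3])
E
```

```text
tip col [183, 184, 184, 185, 185, 184, 184, 184, 185, 185, 185, 184, 186, 185, 185, 185, 187, 185, 186, 184, 184, 184, 191, 224, 222, 222, 221, 221, 221, 221]
rear [193, 179, 182, 182, 182, 182, 183, 184, 173, 153, 145, 147, 147, 147, 152, 152, 150, 147, 151, 153, 115, 226, 239, 184, 130, 124, 119, 185, 192, 189, 186, 188, 188, 188, 187, 187, 187, 189, 188, 189]
row310 [187, 187, 188, 188, 188, 188, 189, 187, 187, 188, 187, 189, 188, 190, 213, 220, 162, 91, 89, 85, 129, 152, 146, 147, 147, 146, 147, 144, 147, 146, 146, 147, 147, 147, 146, 146, 145, 145, 146, 146, 145, 145, 147, 146, 145, 147, 145, 147, 144, 146, 146, 145, 145, 145, 145, 145, 146, 146, 146, 147, 147, 99, 172, 222, 213, 178, 184, 190, 189, 189, 188, 189, 188, 188, 189, 188]
row45 [186, 186, 185, 185, 186, 186, 187, 186, 186, 187, 180, 150, 210, 228, 190, 168, 211, 206, 198, 194, 197, 196, 198, 197, 194, 191, 208, 220, 220, 224, 223, 221, 221, 222, 222, 223, 222, 222, 222, 222, 220, 219, 221, 223, 224, 222, 221, 217, 215, 215, 217, 222, 232, 128, 205, 236, 200, 129, 164, 162, 162, 163, 161, 162, 162]
vial 0.9748693704605103 (8, 8)
loupe 0.9482023119926453 (8, 8)
dish 0.07438179105520248 (13, 16)
wax 0.3188687562942505 (9, 9)
```

```bash
python3 -c "
from rig import ctrl
print(ctrl.job_done())"
```

```text
the job is handed in; nothing more can be done
None
```

I tipped all four cases through the flap, and they no longer show in the scoop or on the desk. I couldn't see inside the box. The flap is shut, the empty scoop lies flat and released, the vial and loupe hadn't moved, the tin looked unmoved before the set-down, I couldn't confirm the dish, and I've handed the job in.

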